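Dispense a candy and present the dish

TASK

Press the dispenser's pedal down to its stop so that the candy rolls into the dish. Then take the dish by its handle, draw it from under the chute, lift it well clear of the board, and up there turn it a quarter turn clockwise (seen from above), so that the handle points straight to the dispenser's front, away from the chute. Keep the dish level and the candy in its middle, untouched, leave the other things alone, and finish still holding the dish up, still, in front of the chute.

Things in the scene. Friction and masses are not known exactly. Their poses are not given: they have to be found in the camera images.
- dispenser: wire candy dispenser fixed on a wooden board (290x250 mm, 8 mm thick), yaw within 20 degrees. Origin on the cooktop under the middle of the dish's seat; z up; -x is its front (roughly toward the robot), +x the side of the sloping chute, +y its left, with the pedal. Highest wire 79 mm above the cooktop
- chute_mouth (a point): lower end of the chute (two steel rails, 44 mm wide over the guard wires), 52 mm along +x from the dispenser's origin, at the rails' undersides, 43 mm above the cooktop. It overhangs the seated dish's edge by 23 mm and clears its rim by 5 mm, so draw the dish 40 mm or more along -x before it goes up. Dispenser's axes
- chute_back (a point): point at the upper (rear) end of the chute, 150 mm along +x from the dispenser's origin, 80 mm above the cooktop; dispenser's axes
- pedal (a joint): spring pedal, rad: 0 up (rest), 0.35 at its lower stop. Hinge parallel to the dispenser's y axis, 175 mm along +x from its origin, 55 mm above the cooktop. About 2 N at the tread starts it, about 5 N holds it at the stop. Pressed, it draws a pin from before the candy, which rolls into the dish in about 1 s
- pedal_top (a point): middle of the pedal's tread, a dark 60 x 50 mm plate left of the dish. At rest it is 80 mm above the cooktop, 50 mm along +x and 105 mm along +y from the dispenser's origin; at the stop it is 44 mm lower and about 1 mm farther to -x
- dish_handle (a point): middle of the grip of the dish's handle, a white upright tab on its edge: 10 mm thick (along x), 34 mm wide (along y), top 22 mm above this point, free of the rim from 20 mm below it upward. x points outward from the dish, z up; at the start x points to the dispenser's -y within 7 degrees. 83 mm from the dish's axis, 52 mm above the dish's underside
- dish_center (a point): middle of the inner floor of the loose dish: white, shallow, 150 mm diameter, 30 mm high, 0.12 to 0.19 kg, on four feet; its underside lies 7.5 mm below this point. The inside slopes gently down from the rim (25, then 14 degrees) to a flat middle of 8 mm radius. x points to the handle, z up. It starts on its seat on the board
- candy_center (a point): centre of the candy, a hard brown ball of 30 mm diameter, about 20 g; it starts on the chute behind the pin, about 113 mm along +x from the dispenser's origin
- salt_shaker: glass salt shaker with grey top, 44 mm across, 90 mm tall, standing on the dispenser's board behind the dish's handle; origin at the middle of its underside. Bystander, leave alone
- matchbox: small match box, 36x52x16 mm, lying on the board behind the salt shaker; origin at the middle of its underside. Bystander, leave alone
- mug: beige speckled mug, 93 mm tall, at the left side; origin under it. Bystander, leave alone
- honey_jar: honey jar, 64 mm across, 97 mm tall, at the far left; origin under it. Bystander, leave alone
- garlic: garlic bulb, 56 mm, at the far right; origin under it. Bystander, leave alone
- espresso_cup: small white espresso cup, 64 mm across and 50 mm tall, at the right side; origin under it. Bystander, leave alone
- dish: the same dish as point dish_center; this origin is at the middle of its underside (level with the feet), same axes
- candy: the candy ball; its origin is a point on its surface and turns with it, so use point candy_center for its place

How it is judged (in metres and radians):
On the way, in this order (a step that is already met when the one before it is completed fails the run):
1. the pedal is pressed fully down to its stop (value of joint pedal above 0.32 rad), for 0.1 s.
2. the dish is lifted off the board by the fingers, not yet turned, with the candy lying in its middle (height (world z) of dish_center above 0.05 m and contact force between dish and dispenser below 0.05 N and contact force between the fingers and dish above 1 N and angle between the x axis of dish_center and the y axis of dispenser, either way round below 0.5 rad and horizontal distance between candy_center and dish_center below 0.025 m and z of candy_center in the frame of dish_center below 0.03 m), for 0.2 s.
At the end, for the whole second after the job is handed in: The fingers alone hold the dish, floor over 65 mm above the cooktop, level within 0.14 rad, at rest, its handle to the dispenser's front within 0.22 rad, in front of the chute; the candy rests within 25 mm of its middle; no bystander moved 30 mm (height (world z) of dish_center above 0.065 m and contact force between dish and dispenser below 0.05 N and contact force between the fingers and dish above 1 N and angle between the x axis of dish_center and the x axis of dispenser, either way round below 0.22 rad and x of chute_back in the frame of dish_center below -0.04 m and angle between dish_center's own z axis and vertical below 0.14 rad and horizontal distance between candy_center and dish_center below 0.025 m and z of candy_center in the frame of dish_center between 0.005 and 0.03 m and linear speed of dish below 0.03 m/s and linear speed of candy below 0.06 m/s and distance of each of salt_shaker, matchbox, mug, honey_jar, garlic, espresso_cup from where it was at the start of the episode below 0.03 m); the arm keeps its last pose, push and grip.
It fails at once if the robot touches the candy (contact force between the arm and candy above 0.1 N).
It fails at once if the fingers touch the candy (contact force between the fingers and candy above 0.1 N).
It fails at once if the dish is tipped by more than 0.3 rad (angle between dish_center's own z axis and vertical above 0.3 rad).
It fails at once if the candy runs out of the middle (more than 45 mm) while the dish is up (height (world z) of dish_center above 0.05 m and horizontal distance between candy_center and dish_center above 0.045 m).
It fails at once if a bystander is pushed away (distance of any of salt_shaker, matchbox, mug, honey_jar, garlic, espresso_cup from where it was at the start of the episode above 0.03 m).
It also fails if it takes over 64 s, if anything falls off the work surface, if the arm or the gripper's body presses on something with over 40 N, if the wrist force passes 120 N, or if a joint passes its speed limit or range.

ROBOT

A 7-joint arm with a two-finger parallel gripper is mounted at the origin on a cart in front of the work surface, level with it; the furniture and walls round the work are solid. World frame = base frame: x ahead of the robot, y to its left, z up, the work surface at z = 0. Lengths are in mm, angles in rad, forces in N, time in s.
With the tool pointing down it reaches from about 350 to 900 mm from the base axis. Payload 7.2 kg.
Tool frame: the origin (TCP) lies on the centre line of the jaws, within the pads' length; the fingertips stand 19 mm ahead of it and the grasp point (between the pads) is the TCP; z points along the fingers, y is the line along which they close (so a half turn about z gives the same grasp; the last joint's range is limited). The gripper opens to 85 mm and grips with 20 to 120 N. Pads are 22 mm wide; open, the fingers measure 114 mm over their backs; the gripper's body (76 mm by 85 mm) begins 54 mm behind the grasp point. The pads swing forward as they close: fully open they stand 13 mm farther back than shut.
Start: joints at [1.237, 0.411, -0.013, 1.596, 0.006, 1.134, -0.082], TCP at [164.163, -603.058, 250.297] pointing down, gripper open.
Joint ranges: [-2.95, 2.95], [-0.29, 1.99], [-1.47, 1.44], [0.14, 2.54], [-1.03, 4.17], [0.13, 1.85], [-2.86, 2.86]. Speed limits (rad/s): [2.39, 2.39, 3.01, 3.01, 3.14, 3.14, 3.14].

INTERFACE

Orientations are given as a unit quaternion [x, y, z, w].
In Python, from cell import * gives the robot as it stands.
- The arm moves only by the tool play_rows, never from a script. Its argument "increments" is a list of rows, each a list of 5 numbers: the shift along the world's x, y, z in units of 0.15 m (1.0 is 0.15 m), then the turn about the world's z in units of pi/2 rad (1.0 is pi/2 rad), then the closure, from 0 (fully open) to 1 (shut). In form: [[x, y, z, spin, claw], ...]. A call has 1 to 12 rows; each row is the pose to reach, as a shift and turn from the pose commanded when the call began; what a row does not reach only later rows make up. A row lasts 1/12 s, in which the tool goes at most 41.7 mm and 7.16 degrees, less where a joint would pass 70% of its speed; a pose out of reach is approached as far as the arm can. A call with a number of a shift or a turn outside -1 to 1 is refused whole. A call with a gripper value outside its range is refused whole. The fingers move at their own pace and stop on an object; "newtons" is the grip in N (left out, the last holds). Time passes only in rows, so rows that repeat a pose let the fingers close. It gives the time, the measured TCP pose, the force, the opening and the grip force at its end, in the units of the state.
- get_obs(): the state, without advancing time (a new reading comes with each control period).
- read_camera(name): name is "scene" or "side" or "wrist"; returns a dict with "pixels" (480x640x3 uint8, blue, green, red), "fx", "fy", "cx", "cy" (pixels), "extrinsics" (4x4, takes a point from world to camera coordinates). Camera axes: x right, y up, looking along -z (the intrinsics and any distortion apply to the point x, -y, -z); pixel columns grow to the right and rows downward; lengths in mm; the calibration is good to about 2 mm. The wrist camera is an equidistant fisheye: a pixel r from the principal point sees the ray r / f radians off the axis. A picture is of the moment at which its call begins. There is no depth.
- close_job(): hands the job in; it is judged then, once.
Trained networks look in a picture, given as the dict that the camera call returned (one of the last four; its "shot" number tells which), for a name from the list of things; names that differ only in an ending like _2 or _b are one class to them, and where a whole thing is asked for, a point or a joint stands for the part that bears it (a point fixed in the world has none). Each returns a list of dicts, best first, with "p" (0 to 1); they miss things now and then, are a little off and sometimes report something else, mostly with a low value. They report only what shows in the picture. A call takes as long as a camera call.
- find_in(picture, thing): "pixel" ([column, row] in pixels, amid what is visible of it).
The state is a dict: "t": time; "joint_positions": joint angles; "joint_velocities": joint speeds; "tau": joint torques, N m; "position": TCP position; "tool_rot": TCP orientation; "contact_force": force on the tool from outside, world axes, zero at the start; "ft_torque": the same for the moment, N m; "grip_width": opening from 0.0 (shut) to 1.0 (fully open); "grasp_force": force on a finger pad.
Only numpy, scipy, OpenCV 4.12 (cv2) and the standard library are available. Lean on these libraries where they do the work, as an engineer would, in place of code of your own. Each camera call takes 0.05 s, during which the arm holds its last target. There are 200 camera calls.

## Working session

There is one attempt and no reset: what is moved stays moved. The work goes in short steps, Python scripts to look and compute and a tool call to move; the robot and the scene stay as the last step left them, time stands still between calls to the robot, and variables do not carry over. Pictures are saved under pics/ and viewed, at most 10 in all, crops included, and the job is handed in when it is done.

Besides the shell and the picture viewer there is one more tool, called as name([rows], argument=value, ...), one row to a line, values as JSON. play_rows: Moves the arm, as the interface text tells. Shifts and turns lie within -1 to 1; 1 stands for 0.15 m of shift or pi/2 rad of turn. Its arguments: {"type":"object","properties":{"increments":{"type":"array"},"newtons":{"type":"number"}},"required":["increments"]}

```bash
mkdir -p pics; ls
cat > h.py <<'E'
from cell import *
import numpy as np, cv2
def ray(c,px):
    E=np.array(c["extrinsics"]);R=E[:3,:3];o=-R.T@E[:3,3]
    u=(px[0]-c["cx"])/c["fx"];v=(px[1]-c["cy"])/c["fy"]
    return o,R.T@np.array([u,-v,-1.])
def atz(c,px,z):
    o,d=ray(c,px);return o+d*(z-o[2])/d[2]
def proj(c,P):
    E=np.array(c["extrinsics"]);p=E[:3,:3]@np.array(P)+E[:3,3]
    return np.array([c["cx"]+c["fx"]*p[0]/-p[2],c["cy"]+c["fy"]*-p[1]/-p[2]])
E
python3 - <<'E'
from h import *
S={n:read_camera(n) for n in("scene","side")}
for n,c in S.items():
    cv2.imwrite(f"pics/{n}0.png",np.array(c["pixels"]))
    print(n,{k:v for k,v in c.items() if k not in("pixels",)})
    for t in("dish_center","dish_handle","pedal_top","candy_center","salt_shaker","matchbox","chute_mouth","espresso_cup","mug"):
        print(t,[(np.round(r["pixel"]).tolist(),round(r["p"],2)) for r in find_in(c,t)[:2]])
o=get_obs();print(o)
E
```

```text
pics
scene {'fx': 454.7998727491676, 'fy': 454.7998727491676, 'cx': 320.2625097455981, 'cy': 238.7201970361033, 'extrinsics': array([[-8.84035622e-01, -4.66913668e-01,  2.17404324e-02,
         5.09092110e+02],
       [ 2.58525553e-01, -4.49673222e-01,  8.54961129e-01,
        -2.37421514e+02],
       [-3.89416946e-01,  7.61436551e-01,  5.18236260e-01,
        -9.44806747e+02],
       [ 0.00000000e+00,  0.00000000e+00,  0.00000000e+00,
         1.00000000e+00]]), 'shot': 1}
dish_center [([324.0, 271.0], 0.66)]
dish_handle [([322.0, 273.0], 0.72)]
pedal_top [([277.0, 277.0], 0.71), ([289.0, 239.0], 0.69)]
candy_center []
salt_shaker [([292.0, 240.0], 0.69)]
matchbox [([269.0, 246.0], 0.41)]
chute_mouth [([288.0, 291.0], 0.97)]
espresso_cup [([392.0, 217.0], 0.59)]
mug [([352.0, 208.0], 0.67)]
side {'fx': 500.81094201918955, 'fy': 500.81094201918955, 'cx': 325.4329086489024, 'cy': 234.7984242443211, 'extrinsics': array([[ 9.81295286e-01, -1.92073163e-01, -1.29407045e-02,
        -6.05723545e+02],
       [ 1.03091601e-01,  4.67541377e-01,  8.77939168e-01,
        -1.14972188e+02],
     
[... 684 characters left out ...]
23681347,  0.41111597, -0.01270446,  1.59624075,  0.00560787,
        1.13431035, -0.08220923]), 'joint_velocities': array([ 0.00109292, -0.00031465,  0.00104338, -0.00107085,  0.00081242,
       -0.00079108, -0.00010489]), 'tau': array([ 2.59152457e-04, -6.00422072e+01,  6.80977330e-01, -2.99746943e+01,
        1.38698111e-02,  1.89316415e-03,  6.99724524e-06]), 'position': array([ 164.14701229, -603.03597488,  250.27079462]), 'tool_rot': array([ 9.91182410e-01,  1.32504449e-01, -6.58381355e-06, -1.84390324e-05]), 'contact_force': array([ 0.30517823, -0.87188908, -0.11211886]), 'ft_torque': array([-0.02760351, -0.02242724,  0.05300643]), 'grasp_force': 0.0, 'grip_width': 0.9967623220400054}
```

Run:
```python
import cv2
a=cv2.imread("pics/scene0.png")[190:340,210:410];cv2.imwrite("pics/sc.png",cv2.resize(a,None,fx=4,fy=4,interpolation=cv2.INTER_CUBIC))
a=cv2.imread("pics/side0.png")[160:310,220:420];cv2.imwrite("pics/si.png",cv2.resize(a,None,fx=4,fy=4,interpolation=cv2.INTER_CUBIC))
```

```text
(no output)
```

View pics/sc.png

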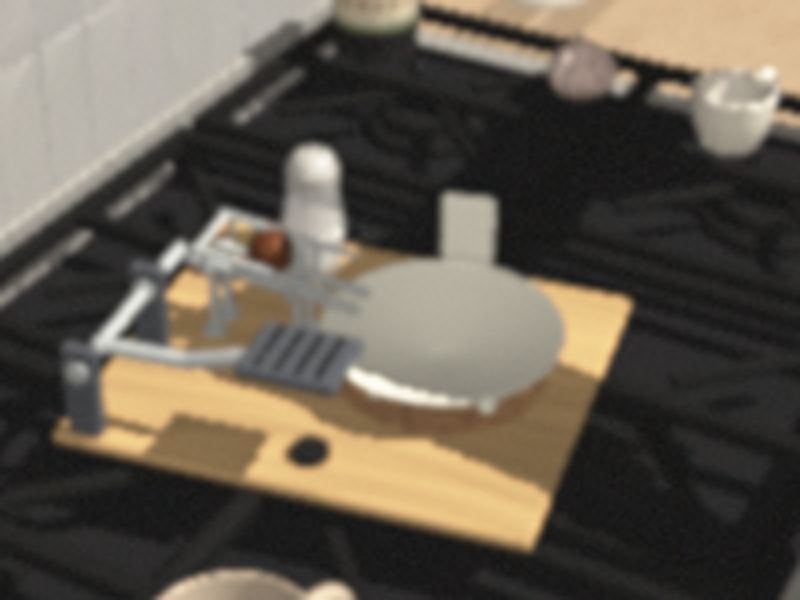

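View pics/si.png

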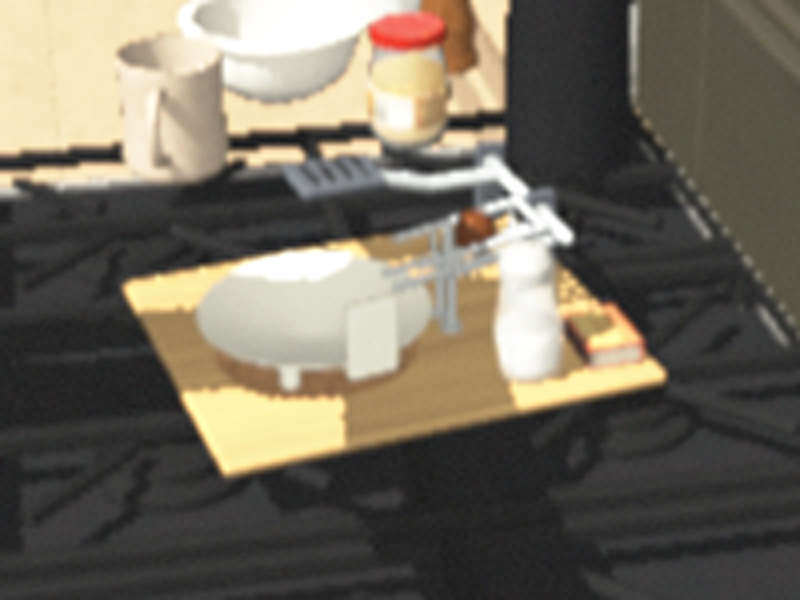

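Run:
```python
from h import *
sc=read_camera("scene");si=read_camera("side")
A=lambda x,y,z:atz(sc,(210+x/4,190+y/4),z)
B=lambda x,y,z:atz(si,(220+x/4,160+y/4),z)
p=lambda *a:print(*[np.round(q,1).tolist() if isinstance(q,np.ndarray) else q for q in a])
FLs=A(530,548,8);FRs=A(632,297,8);BLs=A(58,437,8)
FL=B(123,285,8);FR=B(228,472,8);BR=B(663,380,8)
p("scene FL FR BL",FLs,FRs,BLs);p("side FL FR BR",FL,FR,BR)
for n,a,b in(("sFLBL",FLs,BLs),("sFRFL",FRs,FLs),("FRFL",FR,FL),("FRBR",FR,BR)):
    d=b-a;p(n,np.linalg.norm(d),float(np.degrees(np.arctan2(d[1],d[0]))))
def tri(a,b):
    o1,d1=ray(sc,(210+a[0]/4,190+a[1]/4));o2,d2=ray(si,(220+b[0]/4,160+b[1]/4))
    M=np.array([d1,-d2]).T;s=np.linalg.lstsq(M,o2-o1,rcond=None)[0]
    q1=o1+s[0]*d1;q2=o2+s[1]*d2;return (q1+q2)/2,float(np.linalg.norm(q1-q2))
p("tread z80",A(300,354,80),B(333,178,80),*tri((300,354),(333,178)))
p("handle top",*tri((468,193),(372,299)))
p("salt top",*tri((313,145),(527,245)))
p("candy",*tri((270,247),(474,226)))
# rim extents: fit circle centre at z: scene left/right/top/bottom
from scipy.optimize import least_squares
def silh(c,P):
    t=np.linspace(0,2*np.pi,180);q=np.array([proj(c,[P[0]+75*np.cos(u),P[1]+75*np.sin(u),P[2]]) for u in t])
    return np.r_[q.min(0),q.max(0)]
def res(P):
    a=silh(sc,P);b=silh(si,P)
    return np.array([a[2]-(210+565/4),a[1]-(190+258/4),b[0]-(220+197/4),b[1]-(160+250/4)])
r=least_squares(res,[600,0,40.]);p("dish rim",r.x,r.fun)
r=least_squares(lambda q:res([*q,38]),[600,0.]);p("dish rim38",r.x,r.fun)
```

```text
scene FL FR BL [435.4, 163.1, 8.0] [480.5, -87.5, 8.0] [716.1, 212.1, 8.0]
side FL FR BR [438.7, 155.0, 8.0] [484.1, -91.7, 8.0] [762.5, -45.5, 8.0]
sFLBL 284.93143238845715 9.886193134639521
sFRFL 254.62093542434854 100.19819980262513
FRFL 250.82586306868282 100.43299970963852
FRBR 282.1416687501744 9.42180877125619
tread z80 [583.9, 156.5, 80.0] [585.0, 141.8, 80.0] [586.7, 151.6, 75.6] 0.7276647761751885
handle top [579.9, -39.3, 83.5] 1.3140303919769167
salt top [680.9, -18.6, 99.1] 1.448764139546023
candy [664.3, 62.7, 73.0] 1.9366891342542378
dish rim [555.2, 42.0, 39.5] [-0.4, -0.2, -0.4, 0.2]
dish rim38 [555.3, 41.8] [-0.4, 0.2, -0.3, 0.8]
```

play_rows([
  [0.56,1,0,0,1],
  [0.56,1,0,0,1],
  [0.56,1,0,0,1],
  [0.56,1,0,0,1],
  [0.56,1,0,0,1],
  [0.56,1,0,0,1],
])

```text
t: 1.6
position: [250.3, -450.7, 250.9]
tool_rot: [0.991, 0.135, 0.0, 0.0]
contact_force: [-0.1, -0.5, -0.4]
grip_width: 0.142
grasp_force: 0.0
```

play_rows([
  [0.56,1,0,0,1],
  [0.56,1,0,0,1],
  [0.56,1,0,0,1],
  [0.56,1,0,0,1],
  [0.56,1,0,0,1],
  [0.56,1,0,0,1],
])

```text
t: 2.1
position: [333.4, -302.2, 250.7]
tool_rot: [0.991, 0.134, 0.0, 0.0]
contact_force: [0.5, -0.3, -0.8]
grip_width: 0.002
grasp_force: 0.0
```

play_rows([
  [0.56,1,0,0,1],
  [0.56,1,0,0,1],
  [0.56,1,0,0,1],
  [0.56,1,0,0,1],
  [0.56,1,0,0,1],
  [0.56,1,0,0,1],
])

```text
t: 2.6
position: [417.3, -153.1, 250.4]
tool_rot: [0.991, 0.134, 0.0, -0.0]
contact_force: [-1.0, -0.5, 0.3]
grip_width: -0.001
grasp_force: 0.0
```

play_rows([
  [0.56,1,0,0,1],
  [0.56,1,0,0,1],
  [0.56,1,0,0,1],
  [0.56,1,0,0,1],
  [0.56,1,0,0,1],
  [0.56,1,0,0,1],
])

```text
t: 3.1
position: [501.3, -3.6, 249.9]
tool_rot: [0.991, 0.133, -0.0, -0.0]
contact_force: [-0.8, -0.4, 0.3]
grip_width: 0.001
grasp_force: 0.0
```

play_rows([
  [0.56,1,0,0,1],
  [0.56,1,0,0,1],
  [0.56,1,0,0,1],
  [0.56,1,0,0,1],
  [0.56,1,0,0,1],
  [0.56,1,0,0,1],
])

```text
t: 3.6
position: [585.3, 145.8, 249.2]
tool_rot: [0.991, 0.133, -0.001, 0.0]
contact_force: [0.0, -1.1, -0.4]
grip_width: 0.0
grasp_force: 0.0
```

play_rows([
  [0,0.05,-0.3,0,1],
  [0,0.05,-0.6,0,1],
  [0,0.05,-0.8,0,1],
  [0,0.05,-0.9,0,1],
  [0,0.05,-0.9,0,1],
])

```text
t: 4.02
position: [582.0, 148.0, 110.7]
tool_rot: [0.991, 0.13, -0.004, 0.002]
contact_force: [-0.7, -0.3, -0.1]
grip_width: 0.003
grasp_force: 0.0
```

play_rows([
  [0,0,-0.05,0,1],
  [0,0,-0.12,0,1],
  [0,0,-0.19,0,1],
  [0,0,-0.26,0,1],
  [0,0,-0.32,0,1],
  [0,0,-0.37,0,1],
  [0,0,-0.4,0,1],
  [0,0,-0.4,0,1],
  [0,0,-0.4,0,1],
])

```text
t: 4.77
position: [585.1, 154.1, 56.5]
tool_rot: [0.991, 0.132, 0.001, 0.001]
contact_force: [-2.3, -5.0, 14.1]
grip_width: -0.001
grasp_force: 7.0
```

play_rows([
  [0,0,-0.02,0,1],
  [0,0,-0.02,0,1],
  [0,0,-0.02,0,1],
  [0,0,-0.02,0,1],
  [0,0,-0.02,0,1],
  [0,0,-0.02,0,1],
  [0,0,-0.02,0,1],
  [0,0,-0.02,0,1],
  [0,0,-0.02,0,1],
  [0,0,-0.02,0,1],
  [0,0,-0.02,0,1],
  [0,0,-0.02,0,1],
])

```text
t: 5.77
position: [585.3, 154.1, 55.3]
tool_rot: [0.991, 0.132, 0.001, 0.001]
contact_force: [-7.6, -6.6, 29.8]
grip_width: -0.0
grasp_force: 15.1
```

Run:
```python
from h import *
c=read_camera("scene");a=c["pixels"][190:340,210:410]
d=read_camera("side");b=d["pixels"][160:310,220:420]
cv2.imwrite("pics/press.png",cv2.resize(np.hstack([a,b]),None,fx=2,fy=2,interpolation=cv2.INTER_CUBIC))
```

```text
(no output)
```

View pics/press.png

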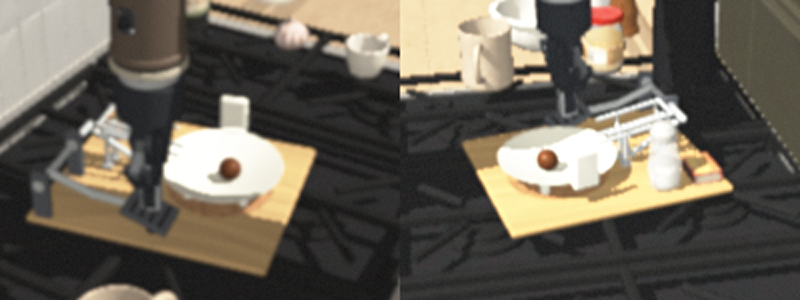

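play_rows([
  [0,0,0.1,0,1],
  [0,0,0.3,0,1],
  [0,0,0.55,0,1],
  [0,0,0.8,0,0.8],
  [0,0,0.9,0,0.5],
  [0,0,0.9,0,0.5],
])

```text
t: 6.37
position: [586.2, 156.4, 191.7]
tool_rot: [0.991, 0.133, 0.004, -0.001]
contact_force: [0.5, -0.1, 0.3]
grip_width: 0.419
grasp_force: 0.0
```

play_rows([
  [-0.04,-0.2,0,0.02,0.5],
  [-0.04,-0.45,0,0.02,0.5],
  [-0.04,-0.7,0,0.02,0.5],
  [-0.04,-0.9,0,0.02,0.5],
  [-0.04,-1,0,0.02,0.5],
  [-0.04,-1,0,0.02,0.5],
])

```text
t: 6.87
position: [577.7, -0.5, 185.6]
tool_rot: [0.989, 0.145, -0.001, 0.001]
contact_force: [0.4, -0.7, 0.1]
grip_width: 0.501
grasp_force: 0.0
```

play_rows([
  [0,-0.1,0,0,0.5],
  [0,-0.2,0,0,0.5],
  [0,-0.28,0,0,0.5],
  [0,-0.28,-0.1,0,0.5],
  [0,-0.28,-0.3,0,0.5],
  [0,-0.28,-0.45,0,0.5],
  [0,-0.28,-0.45,0,0.5],
])

```text
t: 7.45
position: [575.1, -36.8, 114.9]
tool_rot: [0.989, 0.149, -0.004, -0.001]
contact_force: [-0.5, 0.1, -0.4]
grip_width: 0.503
grasp_force: 0.0
```

Run:
```python
from h import *
o=get_obs();print(o["position"],o["tool_rot"],o["grip_width"],o["contact_force"])
c=read_camera("scene");a=c["pixels"][190:340,210:410]
d=read_camera("side");b=d["pixels"][160:310,220:420]
w=read_camera("wrist");cv2.imwrite("pics/w1.png",w["pixels"])
cv2.imwrite("pics/pre.png",cv2.resize(np.hstack([a,b]),None,fx=2,fy=2,interpolation=cv2.INTER_CUBIC))
```

```text
[575.10058925 -36.81947898 114.89797067] [ 0.98889145  0.14858831 -0.00373544 -0.0011241 ] 0.5032111922286915 [-0.50260249  0.12682396 -0.37919309]
```

View pics/pre.png

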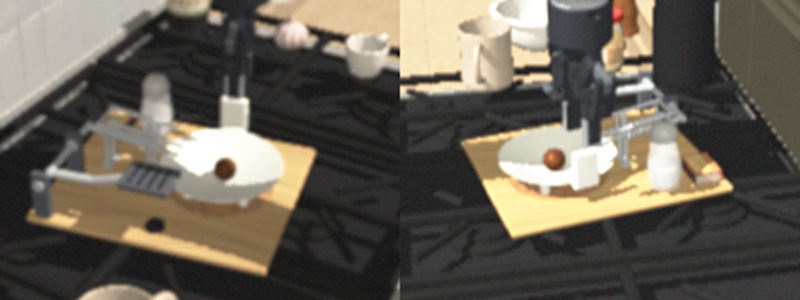

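View pics/w1.png

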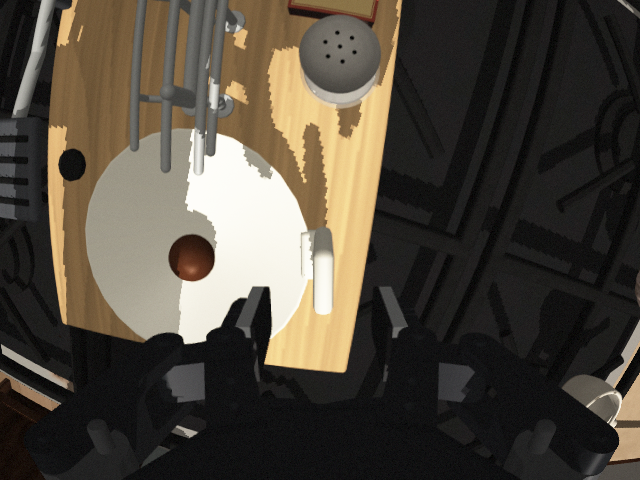

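```bash
cat >> h.py <<'E'
def fatz(c,px,z):
    u=(px[0]-c["cx"])/c["fx"];v=(px[1]-c["cy"])/c["fy"];r=np.hypot(u,v)
    k=np.tan(r)/r
    E=np.array(c["extrinsics"]);R=E[:3,:3];o=-R.T@E[:3,3];d=R.T@np.array([u*k,-v*k,-1.])
    return o+d*(z-o[2])/d[2]
E
python3 - <<'E'
from h import *
w=read_camera("wrist")
for n,px,z in(("ht far",(323,229),83.5),("ht near",(324,313),83.5),("rimL",(86,235),39),("rimR",(308,225),39),("rimTop",(195,129),39),("rimBot",(195,343),39),("candy",(191,257),32),("salt",(341,50),90)):
    print(n,fatz(w,px,z).round(1))
print(get_obs()["position"])
E
```

```text
ht far [606.8 -29.3  83.5]
ht near [567.3 -42.   83.5]
rimL [547.  115.2  39. ]
rimR [595.7 -24.1  39. ]
rimTop [630.5  53.1  39. ]
rimBot [496.3  25.5  39. ]
candy [553.   40.1  32. ]
salt [682.3 -13.5  90. ]
[579.05619855 -36.82020532 120.99094335]
```

play_rows([
  [0.02,0,-0.08,0,0.5],
  [0.02,0,-0.17,0,0.5],
  [0.02,0,-0.26,0,0.5],
  [0.02,0,-0.33,0,0.5],
  [0.02,0,-0.38,0,0.5],
  [0.02,0,-0.38,0,0.5],
  [0.02,0,-0.38,0,0.5],
])

```text
t: 8.23
position: [581.2, -37.4, 62.7]
tool_rot: [0.989, 0.148, -0.0, -0.0]
contact_force: [-0.1, 0.5, 0.3]
grip_width: 0.499
grasp_force: 0.0
```

play_rows([
  [0,0,0,0,0.6],
  [0,0,0,0,0.7],
  [0,0,0,0,0.76],
  [0,0,0,0,0.8],
  [0,0,0,0,0.84],
  [0,0,0,0,0.88],
  [0,0,0,0,0.92],
  [0,0,0,0,1],
  [0,0,0,0,1],
  [0,0,0,0,1],
], newtons=50)

```text
t: 9.07
position: [581.3, -37.5, 63.0]
tool_rot: [0.989, 0.148, 0.0, 0.0]
contact_force: [-0.8, 0.4, 3.6]
grip_width: 0.114
grasp_force: 48.9
```

Run:
```python
from h import *
o=get_obs();print(o["position"],o["tool_rot"],o["grip_width"],o["contact_force"],o["ft_torque"])
w=read_camera("wrist");cv2.imwrite("pics/w2.png",w["pixels"])
for t in("candy_center","dish_center"): print(t,[(np.round(r["pixel"]).tolist(),round(r["p"],2)) for r in find_in(w,t)[:2]])
```

```text
[581.31418248 -37.45377246  63.02294089] [9.88977737e-01 1.48064186e-01 1.80018338e-04 3.61298570e-06] 0.11403167870570637 [-0.79307685  0.39161793  3.55303384] [0.22680811 0.21370784 0.00682372]
candy_center [([156.0, 301.0], 0.61)]
dish_center [([162.0, 262.0], 0.82)]
```

View pics/w2.png

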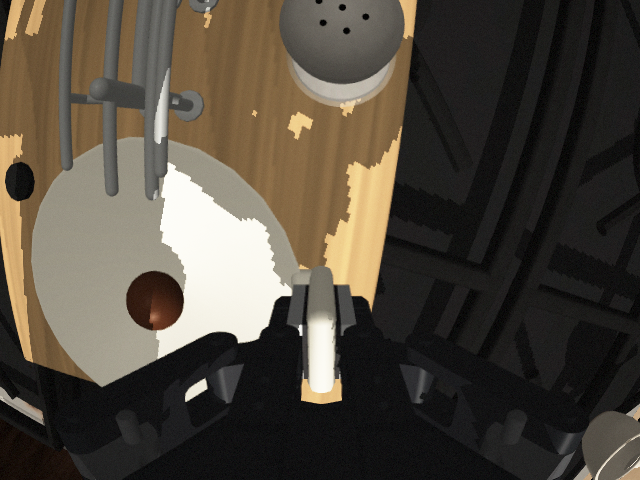

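play_rows([
  [0,0,0.007,0,1],
  [0,0,0.015,0,1],
  [-0.006,-0.001,0.015,0,1],
  [-0.018,-0.003,0.015,0,1],
  [-0.035,-0.006,0.015,0,1],
  [-0.055,-0.01,0.015,0,1],
  [-0.08,-0.014,0.015,0,1],
  [-0.105,-0.019,0.015,0,1],
  [-0.13,-0.023,0.015,0,1],
  [-0.155,-0.027,0.015,0,1],
  [-0.18,-0.032,0.015,0,1],
  [-0.205,-0.036,0.015,0,1],
], newtons=70)

```text
t: 10.22
position: [550.0, -43.1, 65.1]
tool_rot: [0.989, 0.148, 0.0, 0.0]
contact_force: [-0.0, -0.6, -2.6]
grip_width: 0.108
grasp_force: 68.1
```

play_rows([
  [-0.025,-0.004,0,0,1],
  [-0.05,-0.009,0,0,1],
  [-0.075,-0.013,0,0,1],
  [-0.1,-0.018,0,0,1],
  [-0.125,-0.022,0,0,1],
  [-0.145,-0.026,0,0,1],
  [-0.165,-0.029,0,0,1],
  [-0.18,-0.032,0,0,1],
  [-0.19,-0.034,0,0,1],
  [-0.195,-0.034,0,0,1],
  [-0.195,-0.034,0,0,1],
  [-0.195,-0.034,0,0,1],
])

```text
t: 11.22
position: [521.3, -48.0, 65.1]
tool_rot: [0.989, 0.148, 0.0, 0.0]
contact_force: [-0.7, 0.3, -2.0]
grip_width: 0.107
grasp_force: 68.1
```

Run:
```python
from h import *
c=read_camera("scene");a=c["pixels"][190:340,210:410]
d=read_camera("side");b=d["pixels"][160:310,220:420]
cv2.imwrite("pics/draw.png",cv2.resize(np.hstack([a,b]),None,fx=2,fy=2,interpolation=cv2.INTER_CUBIC))
```

```text
(no output)
```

View pics/draw.png

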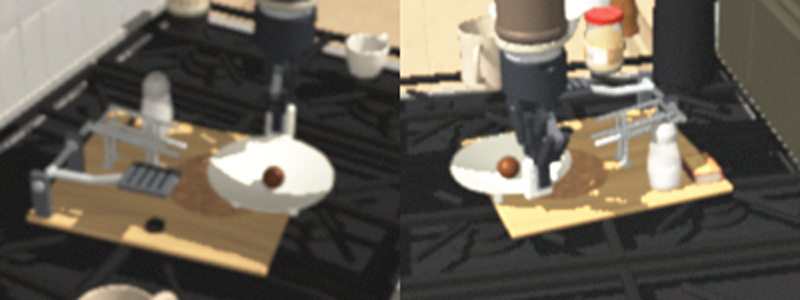

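play_rows([
  [0,0,0.01,0,1],
  [0,0,0.04,0,1],
  [0,0,0.09,0,1],
  [0,0,0.16,0,1],
  [0,0,0.24,0,1],
  [0,0,0.32,0,1],
  [0,0,0.4,0,1],
  [0,0,0.47,0,1],
  [0,0,0.53,0,1],
  [0,0,0.57,0,1],
  [0,0,0.59,0,1],
  [0,0,0.6,0,1],
])

```text
t: 12.32
position: [521.3, -48.1, 155.5]
tool_rot: [0.989, 0.148, 0.0, 0.0]
contact_force: [-0.3, 0.3, -1.3]
grip_width: 0.102
grasp_force: 68.1
```

play_rows([
  [0,0,0,0,1],
  [0,0,0,0,1],
  [0,0,0,0,1],
  [0,0,0,0,1],
])

```text
t: 12.65
position: [520.9, -48.1, 154.5]
tool_rot: [0.989, 0.148, -0.0, -0.0]
contact_force: [-0.4, -0.0, -1.4]
grip_width: 0.105
grasp_force: 68.1
```

Run:
```python
from h import *
# arc about dish centre: TCP = C + 83(cos a, sin a), a from -72.7 deg to -170, ~smooth; 4 calls x 12 rows
N=48;s=np.clip(np.arange(N+1)/(N-2),0,1);s=s*s*s*(10-15*s+6*s*s)
t=-97*s;a=np.radians(-72.7+t);P=83*np.c_[np.cos(a),np.sin(a)]
for k in range(4):
    i=np.arange(12*k+1,12*k+13)
    print([[round(x,3) for x in(*((P[j]-P[12*k])/150),0,(t[j]-t[12*k])/90,1)] for j in i])
```

```text
[[np.float64(-0.0), np.float64(-0.0), 0, np.float64(-0.0), 1], [np.float64(-0.001), np.float64(-0.0), 0, np.float64(-0.001), 1], [np.float64(-0.002), np.float64(-0.001), 0, np.float64(-0.003), 1], [np.float64(-0.005), np.float64(-0.002), 0, np.float64(-0.006), 1], [np.float64(-0.01), np.float64(-0.003), 0, np.float64(-0.012), 1], [np.float64(-0.016), np.float64(-0.005), 0, np.float64(-0.019), 1], [np.float64(-0.025), np.float64(-0.007), 0, np.float64(-0.03), 1], [np.float64(-0.036), np.float64(-0.01), 0, np.float64(-0.043), 1], [np.float64(-0.049), np.float64(-0.013), 0, np.float64(-0.059), 1], [np.float64(-0.066), np.float64(-0.016), 0, np.float64(-0.078), 1], [np.float64(-0.084), np.float64(-0.019), 0, np.float64(-0.1), 1], [np.float64(-0.106), np.float64(-0.022), 0, np.float64(-0.124), 1]]
[[np.float64(-0.024), np.float64(-0.002), 0, np.float64(-0.028), 1], [np.float64(-0.05), np.float64(-0.003), 0, np.float64(-0.058), 1], [np.float64(-0.079), np.float64(-0.003), 0, np.float64(-0.09), 1], [np.float64(-0.109), np.float64(-0.001), 0, np.float64(-0.126), 1], [np.float64(-0.141), np.f
[... 1413 characters left out ...]
029), 0, np.float64(-0.035), 1], [np.float64(-0.011), np.float64(0.04), 0, np.float64(-0.048), 1], [np.float64(-0.013), np.float64(0.049), 0, np.float64(-0.058), 1], [np.float64(-0.014), np.float64(0.056), 0, np.float64(-0.066), 1], [np.float64(-0.015), np.float64(0.06), 0, np.float64(-0.072), 1], [np.float64(-0.016), np.float64(0.063), 0, np.float64(-0.075), 1], [np.float64(-0.016), np.float64(0.065), 0, np.float64(-0.077), 1], [np.float64(-0.016), np.float64(0.066), 0, np.float64(-0.078), 1], [np.float64(-0.016), np.float64(0.066), 0, np.float64(-0.078), 1], [np.float64(-0.016), np.float64(0.066), 0, np.float64(-0.078), 1], [np.float64(-0.016), np.float64(0.066), 0, np.float64(-0.078), 1]]
```

play_rows([
  [0,0,0,-0.001,1],
  [-0.002,-0.001,0,-0.003,1],
  [-0.005,-0.002,0,-0.006,1],
  [-0.01,-0.003,0,-0.012,1],
  [-0.016,-0.005,0,-0.02,1],
  [-0.025,-0.007,0,-0.03,1],
  [-0.036,-0.01,0,-0.043,1],
  [-0.05,-0.013,0,-0.06,1],
  [-0.066,-0.016,0,-0.078,1],
  [-0.084,-0.019,0,-0.1,1],
  [-0.106,-0.022,0,-0.124,1],
])

```text
t: 13.57
position: [505.0, -51.4, 155.1]
tool_rot: [0.999, 0.05, 0.0, 0.0]
contact_force: [0.1, -0.5, -1.4]
grip_width: 0.109
grasp_force: 68.1
```

play_rows([
  [-0.024,-0.002,0,-0.028,1],
  [-0.05,-0.003,0,-0.058,1],
  [-0.079,-0.003,0,-0.09,1],
  [-0.109,-0.001,0,-0.126,1],
  [-0.141,0.003,0,-0.163,1],
  [-0.174,0.009,0,-0.202,1],
  [-0.209,0.017,0,-0.242,1],
  [-0.243,0.029,0,-0.284,1],
  [-0.278,0.042,0,-0.327,1],
  [-0.312,0.058,0,-0.371,1],
  [-0.346,0.077,0,-0.415,1],
  [-0.377,0.098,0,-0.458,1],
])

```text
t: 14.57
position: [448.1, -36.6, 155.1]
tool_rot: [0.952, -0.306, -0.0, 0.0]
contact_force: [0.2, -0.0, -2.4]
grip_width: 0.108
grasp_force: 68.1
```

play_rows([
  [-0.03,0.023,0,-0.044,1],
  [-0.058,0.047,0,-0.086,1],
  [-0.084,0.073,0,-0.128,1],
  [-0.108,0.099,0,-0.169,1],
  [-0.128,0.126,0,-0.208,1],
  [-0.147,0.153,0,-0.245,1],
  [-0.162,0.179,0,-0.28,1],
  [-0.176,0.204,0,-0.313,1],
  [-0.187,0.228,0,-0.343,1],
  [-0.196,0.25,0,-0.371,1],
  [-0.204,0.27,0,-0.395,1],
  [-0.21,0.288,0,-0.417,1],
])

```text
t: 15.57
position: [417.2, 5.2, 154.9]
tool_rot: [0.807, -0.59, -0.0, 0.0]
contact_force: [0.8, -0.3, -2.3]
grip_width: 0.107
grasp_force: 68.1
```

play_rows([
  [-0.005,0.016,0,-0.019,1],
  [-0.008,0.029,0,-0.035,1],
  [-0.011,0.04,0,-0.048,1],
  [-0.013,0.049,0,-0.058,1],
  [-0.014,0.056,0,-0.066,1],
  [-0.015,0.06,0,-0.072,1],
  [-0.016,0.063,0,-0.075,1],
  [-0.016,0.065,0,-0.077,1],
  [-0.016,0.066,0,-0.078,1],
  [-0.016,0.066,0,-0.078,1],
  [-0.016,0.066,0,-0.078,1],
  [-0.016,0.066,0,-0.078,1],
])

```text
t: 16.57
position: [415.1, 15.0, 154.7]
tool_rot: [0.771, -0.637, -0.0, 0.0]
contact_force: [-0.3, 0.9, -2.2]
grip_width: 0.109
grasp_force: 68.1
```

play_rows([
  [0,0,0,0,1],
  [0,0,0,0,1],
  [0,0,0,0,1],
  [0,0,0,0,1],
  [0,0,0,0,1],
  [0,0,0,0,1],
  [0,0,0,0,1],
  [0,0,0,0,1],
  [0,0,0,0,1],
  [0,0,0,0,1],
  [0,0,0,0,1],
  [0,0,0,0,1],
])

```text
t: 17.57
position: [415.0, 15.1, 154.7]
tool_rot: [0.771, -0.637, -0.0, 0.001]
contact_force: [0.0, 0.8, -2.5]
grip_width: 0.106
grasp_force: 68.1
```

Run:
```python
from h import *
print(get_obs()["tool_rot"])
c=read_camera("scene");a=c["pixels"][170:320,240:440]
d=read_camera("side");b=d["pixels"][130:280,190:390]
cv2.imwrite("pics/end.png",cv2.resize(np.hstack([a,b]),None,fx=2,fy=2,interpolation=cv2.INTER_CUBIC))
```

```text
[ 7.71196637e-01 -6.36596639e-01 -4.25350951e-04  5.34271899e-04]
```

View pics/end.png

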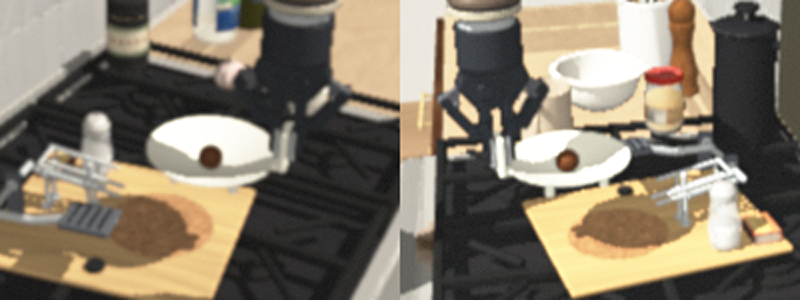

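Run:
```python
from h import *
d=read_camera("side");c=read_camera("scene")
def brown(c,r):
    y,x=r;im=c["pixels"][y:y+150,x:x+200].astype(int);m=((im[...,2]-im[...,0])>25)&(im.sum(2)<260)
    m=m.astype(np.uint8);n,l,s,ce=cv2.connectedComponentsWithStats(m)
    return [(s[i,4],(ce[i]+[x,y]).round(1)) for i in range(1,n) if s[i,4]>30]
print(brown(d,(130,190)),brown(c,(170,240)))
p1=(190+(568-400)/2,130+80);p2=(240+105,170+78.5)
print(atz(d,p1,124),atz(c,p2,124),"dish centre exp",415+82,15+14.5)
```

```text
[(np.int32(133), array([334.3, 152.6])), (np.int32(93), array([209.2, 159.8])), (np.int32(73), array([321.8, 168.7])), (np.int32(67), array([208.2, 192.2])), (np.int32(67), array([273.6, 210. ])), (np.int32(53), array([202. , 251.5]))] [(np.int32(125), array([365.4, 177.4])), (np.int32(83), array([344.7, 248.5])), (np.int32(142), array([323.2, 281.3])), (np.int32(116), array([312. , 285.9])), (np.int32(63), array([302.7, 287.3]))]
[497.27366036  33.04735213 124.        ] [493.15159862  41.09107408 124.        ] dish centre exp 497 29.5
```

```bash
python3 -c "
from cell import *
print(close_job())"
```

```text
the job is handed in; nothing more can be done
None
```

I handed the job in at about 18 s of the 64 s: the pedal was pressed to its stop, and the dish is held still and level above and in front of the chute. The handle is turned to the dispenser's front and the candy is near the dish's middle; no verdict was returned.

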